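# Discharge the board tester, then hold its sprung cover at the set angle

### The arm

A 6-joint arm with a two-finger parallel gripper is mounted at the origin on the work surface. World frame = base frame: x ahead of the robot, y to its left, z up, the work surface at z = 0. Lengths are in m, angles in rad, forces in N, time in s.
With the tool pointing down it reaches from about 0.3 to 0.95 m from the base axis. Payload 3.1 kg.
Tool frame: the origin (TCP) lies on the centre line of the jaws, within the pads' length; the fingertips stand 14 mm ahead of it and the grasp point (between the pads) lies 5 mm behind it; z points along the fingers, y is the line along which they close (so a half turn about z gives the same grasp; the last joint's range is limited). The gripper opens to 85 mm and grips with 20 to 120 N. Pads are 22 mm wide; open, the fingers measure 114 mm over their backs; the gripper's body (76 mm by 85 mm) begins 54 mm behind the grasp point. The pads swing forward as they close: fully open they stand 13 mm farther back than shut.
Start: joints at [-1.298, 0.308, 1.634, -0, 1.2, -0.07], TCP at [0.21, -0.589, 0.245] pointing down, gripper open.
Joint ranges: [-3.06, 3.06], [-0.79, 1.96], [0.05, 2.63], [-1.19, 4.34], [0.05, 2.64], [-2.94, 2.94]. Speed limits (rad/s): [2.79, 2.79, 3.14, 3.14, 3.14, 3.14].

### API

Orientations are given as a unit quaternion [w, x, y, z].
In Python, from rig import state, capture, finish_job gives the robot as it stands.
- The arm moves only by the tool play_rows, never from a script. Its argument "moves" is a list of rows, each an object with "rot": the turn, a rotation vector about the tool's x, y, z each as a share of 5 degrees, from -1 to 1, a list of three; "delta_pos": the shift along the tool's x, y, z each as a share of 40 mm, from -1 to 1, a list of three; "hand": the closure, from 0 (fully open) to 1 (shut). In form: [{"rot": [ax, ay, az], "delta_pos": [x, y, z], "hand": hand}, ...]. A call has exactly 10 rows; each row shifts and turns the commanded pose from where the row before left it, along the tool's axes as they then stand; what a row does not reach is not made up. A row lasts 1/12 s, in which the tool goes at most 41.7 mm and 7.16 degrees, less where a joint would pass 70% of its speed; a pose out of reach is approached as far as the arm can. A call with a number of a shift or a turn outside -1 to 1 is refused whole. A call with a gripper value outside its range is refused whole. The fingers move at their own pace and stop on an object; "squeeze" is the grip in N (left out, the last holds). Time passes only in rows, so rows that do not move let the fingers close, or fill a call up. It gives the time, the measured TCP pose, the force, the opening and the grip force at its end, in the units of the state.
- state(): the state, without advancing time (a new reading comes with each control period).
- capture(name): name is "scene" or "top" or "wrist"; returns a dict with "pixels" (480x640x3 uint8, red, green, blue), "fx", "fy", "cx", "cy" (pixels), "pose" (4x4, takes a point from camera to world coordinates); the wrist camera has in their place "T_tool_cam" (4x4, takes a point from camera to tool coordinates, whose origin is the TCP and whose axes are the flange's). Camera axes: x right, y down, z forward; pixel columns grow to the right and rows downward; lengths in m; the calibration is good to about 2 mm. A picture is of the moment at which its call begins: read the wrist's pose just before it. There is no depth.
- finish_job(): hands the job in; it is judged then, once.
The state is a dict: "time_s": time; "joint_pos": joint angles; "joint_velocities": joint speeds; "effort": joint torques, N m; "tool_pos": TCP position; "orientation": TCP orientation; "force": force on the tool from outside, world axes, zero at the start; "wrist_torque": the same for the moment, N m; "grip_width": finger opening in m; "grasp_force": force on a finger pad.
Only numpy, scipy, OpenCV 4.12 (cv2) and the standard library are available. Lean on these libraries where they do the work, as an engineer would, in place of code of your own. Each camera call takes 0.05 s, during which the arm holds its last target. There are 200 camera calls.

### The job

With the tester's cover still shut, discharge it: turn the spring-return knob on the small discharge unit clockwise all the way to its stop, keep it there for about half a second, then let go so that it springs back. Then take the tester's sprung cover by its grab rail, raise it until it lies flush with the setting arm beside it (the same angle, within a few degrees), and hold it still there: finish while still holding the rail, because the cover snaps shut if released. Do not shift the setting arm or the other things on the bench.

Things in the scene. Friction and masses are not known exactly. Their poses are not given: they have to be found in the camera images.
- tester: Board tester, fixed to the bench: an open-topped grey box 220 x 200 mm, 75 mm high, with a green circuit board inside, closed by a flat cover. Origin: centre of its underside; x points from the front (grab-rail side) to the hinge side, y to the side where the setting arm is, z up.
- cover (a joint): Angle of the tester's cover: 0 shut (flat), grows as its front edge is raised, limit 1.5. The grey cover plate, 220 x 200 x 8 mm, is hinged on the tester's far (+x) rim. A spring and its weight close it: lifting the rail straight up takes about 4 N at 0 and 6 to 11 N at 0.5 to 0.85; it falls shut when released.
- cover_hinge (a point): Point on the cover's hinge axis at mid width, 110 mm along the tester's +x from its centre, 75.5 mm above the bench. The hinge axis is the tester's y axis direction.
- grab_rail: The cover's grab rail, a U-shaped bail of round steel bar 12 mm thick: a straight bar 120 mm long, parallel to the hinge, carried by two side arms 45 mm in front of the cover's front edge, so there is a 39 mm wide free gap between bar and tester. Nothing is below it but the bench. Origin: the same point as cover_hinge; the frame turns with the cover.
- rail_mid (a point): Middle of the grab rail's straight bar, on its centre line; 265 mm in front of the hinge axis and 4 mm above it (79.5 mm above the bench when shut). Axes turn with the cover: x to the hinge in the cover's plane, y along the bar, z out of the cover's upper face. Grasp across the bar from above; the round bar can pivot between the finger pads.
- setting (a joint): Angle of the setting arm = the angle to hold the cover at, same sense and zero as cover; 0.5 to 0.85, varies. A dark steel strip 215 x 10 x 8 mm with a small black knob on its outer side, on the cover's hinge axis, 118 mm to +y of the tester's middle, held stiffly on a curved quadrant rod. At the set angle the cover plate lies flush alongside it.
- setting_tip (a point): Free front end of the setting arm: 215 mm from the hinge axis, 118 mm to +y of the cover's middle; 180 to 240 mm above the bench, the highest thing here. x points along the arm to the hinge axis, y along the hinge axis.
- unit: Discharge unit, fixed to the bench: a plain grey box 110 x 90 mm, 50 mm high, with a black bar knob on top and the stump of a lead on one end (+x). Origin: centre of its underside, z up, the knob's axis is vertical above it. It may stand to the left or the right of the tester.
- knob (a joint): Turn of the knob: 0 at rest, grows clockwise seen from above, stop at 1.1. A spring returns it to 0 when released (0.024 N m at rest, 0.09 N m at the stop).
- knob_bar: The knob's grip: an upright black bar 42 mm long, 14 mm thick, its top 96 mm above the bench, on a disc of 44 mm diameter whose top is 62 mm above the bench. Origin on the knob's axis, 54 mm above the bench; x along the bar. At rest the bar lies along the unit's x axis.
- knob_grip (a point): Point on the knob's axis, 85 mm above the bench, inside the bar: where to centre the fingers, closing across the bar's 14 mm thickness.
- meter: Bystander: orange hand-held multimeter lying loose, 150 x 75 x 34 mm; origin centre of underside.
- spool: Bystander: loose blue spool, 60 mm diameter, 40 mm high; origin centre of underside.
- flux: Bystander: loose dark bottle with white cap, 40 mm diameter, 110 mm high; origin centre of underside.
- driver: Bystander: loose screwdriver lying on the bench at the robot's left; origin under its middle.
Mind the look-alikes: they are no part of the job. Of the things shaped like the unit, the grey one is meant.

How it is judged:
On the way, in this order (a step that is already met when the one before it is completed fails the run):
1. the knob is turned to its stop and kept there, the cover shut (value of joint knob above 1 rad and value of joint cover below 0.06 rad), for 0.25 s.
2. the knob has been let go and has sprung back, the cover still shut (value of joint knob below 0.12 rad and contact force between the fingers and knob_bar below 0.2 N and value of joint cover below 0.06 rad), for 0.1 s.
At the end, for the whole second after the job is handed in: The gripper's fingers still hold the cover by its grab rail (contact force over 1.5 N), the cover is still (under 0.08 rad/s) and within 0.08 rad (4.6 degrees) of the setting arm's angle, and the knob is back at rest (under 0.12 rad) (angle between the x axis of rail_mid and the x axis of setting_tip, either way round below 0.08 rad and contact force between the fingers and grab_rail above 1.5 N and velocity of joint cover between -0.08 and 0.08 rad/s and value of joint knob below 0.12 rad); the arm keeps its last pose, push and grip.
It fails at once if the setting arm is shifted by more than 8 mm at its tip (distance of setting_tip from where it was at the start of the episode above 0.008 m).
It fails at once if another thing on the bench is moved by more than 25 mm (distance of any of meter, spool, flux, driver from where it was at the start of the episode above 0.025 m).
It also fails if it takes over 64 s, if anything falls off the work surface, if the arm or the gripper's body presses on something with over 40 N, if the wrist force passes 120 N, or if a joint passes its speed limit or range.

## Working session

There is one attempt and no reset: what is moved stays moved. The work goes in short steps, Python scripts to look and compute and a tool call to move; the robot and the scene stay as the last step left them, time stands still between calls to the robot, and variables do not carry over. Pictures are saved under pics/ and viewed, at most 10 in all, crops included, and the job is handed in when it is done.

Besides the shell and the picture viewer there is one more tool, called after "Request:" as name(argument=value, ...) on one line, values as JSON. play_rows: Moves the arm, as the interface text tells. Shift numbers are shares of 40 mm and turn numbers shares of 5 degrees, none past 1 either way. Its arguments: {"type":"object","properties":{"moves":{"type":"array","items":{"type":"object","properties":{"rot":{"type":"array","items":{"type":"number"}},"delta_pos":{"type":"array","items":{"type":"number"}},"hand":{"type":"number"}}}},"squeeze":{"type":"number"}},"required":["moves"]}

```bash
mkdir -p pics; ls
python3 - <<'E'
from rig import state,capture
import cv2,json,numpy as np
s=state(); print(s)
for n in("scene","top"):
    c=capture(n); cv2.imwrite(f"pics/{n}0.png",c["pixels"][:,:,::-1])
    print(n,c["fx"],c["fy"],c["cx"],c["cy"],np.round(c["pose"],4).tolist())
    np.savez(f"{n}.npz",K=[c["fx"],c["fy"],c["cx"],c["cy"]],pose=c["pose"],px=c["pixels"])
E
```

```text
pics
{'time_s': 0.0, 'joint_pos': array([-1.29772522e+00,  3.09024779e-01,  1.63518700e+00,  2.90816172e-05,
        1.19972133e+00, -6.97236243e-02]), 'joint_velocities': array([-0.00186317, -0.00014907,  0.0008854 ,  0.00040125,  0.00099118,
        0.00030336]), 'effort': array([-7.82601765e-04, -4.15261853e+01, -2.76665962e+01, -2.52263198e-04,
        1.02153956e-02, -4.80131902e-06]), 'tool_pos': array([ 0.20982818, -0.5878795 ,  0.24403453]), 'orientation': array([-1.16555562e-03,  9.85347622e-01,  1.70554079e-01, -1.05301186e-04]), 'force': array([ 0.28793949, -1.02439243, -0.42632403]), 'wrist_torque': array([-0.02769758, -0.01026009, -0.05173735]), 'grasp_force': 0.0, 'grip_width': 0.08549536617043088}
scene 461.1868181844187 461.1868181844187 322.4034063382674 245.01840267692555 [[0.5533, 0.6736, -0.49, 1.0983], [0.833, -0.4457, 0.3279, -0.2806], [0.0024, -0.5896, -0.8077, 1.0249], [0.0, 0.0, 0.0, 1.0]]
top 543.9798769335517 543.9798769335517 320.61382582063027 237.60846958649964 [[0.0273, -0.9906, 0.1338, 0.3438], [-0.9996, -0.0261, 0.0107, 0.0908], [-0.0071, -0.1341, -0.9909, 1.4766], [0.0, 0.0, 0.0, 1.0]]
```

View pics/top0.png

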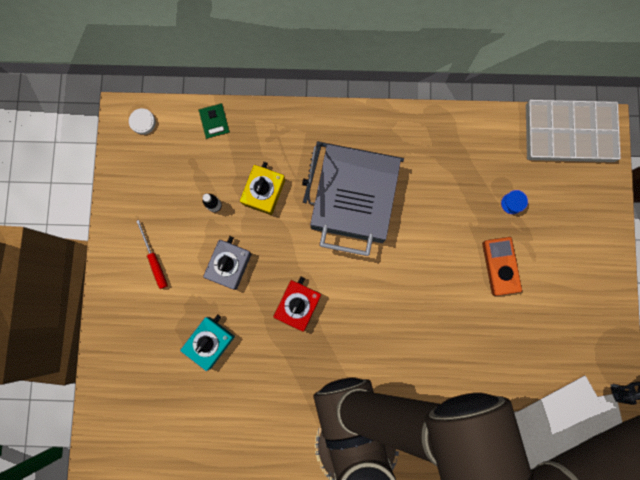

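View pics/scene0.png

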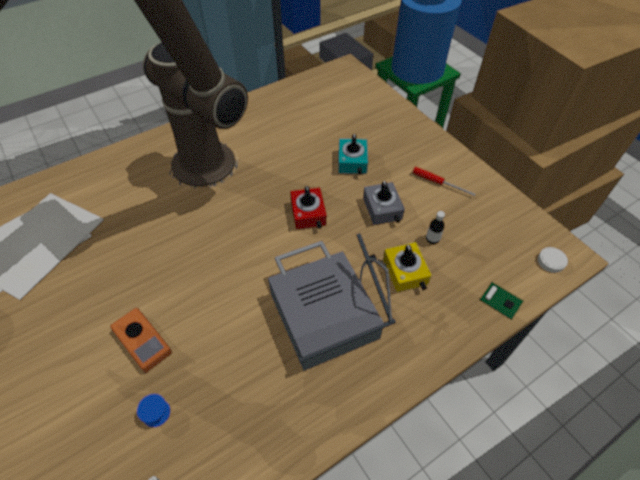

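Top view: the units are yellow (262,188), grey (227,264), red (297,305) and teal (207,343). Grey at (227,264) fits the description by colour. The tester is at (355,195), its rail at (347,245), and the setting arm is on the left near (313,175). I'll confirm with one enlarged crop.

Run:
```python
import numpy as np,cv2
a=np.load("top.npz")["px"][:,:,::-1]; b=np.load("scene.npz")["px"][:,:,::-1]
c=cv2.resize(a[130:300,190:420],None,fx=3.4,fy=3.4,interpolation=cv2.INTER_CUBIC)
cv2.imwrite("pics/c1.png",c)
c=cv2.resize(b[160:370,255:445],None,fx=2.8,fy=2.8,interpolation=cv2.INTER_CUBIC)
cv2.imwrite("pics/c2.png",c)
```

```text
(no output)
```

View pics/c1.png

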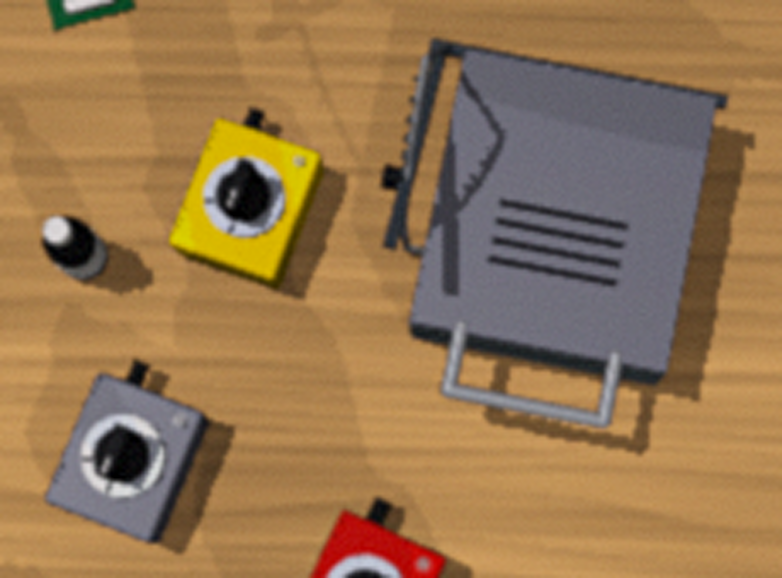

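View pics/c2.png

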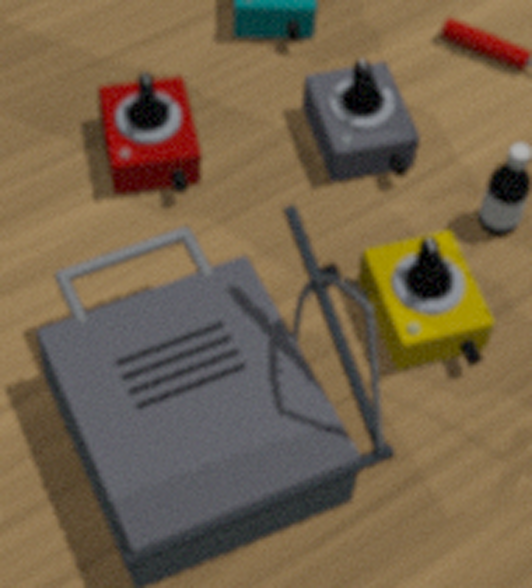

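The enlarged crops confirm it: grey box, black bar knob, lead stump at crop (138,370). In the crops the rail bar runs (447,388)–(607,420) from above, and the setting arm tip is at (390,245). Next I triangulate from both views.

```bash
cat > h.py <<'E'
import numpy as np
from scipy.optimize import least_squares
C={n:np.load(f"{n}.npz") for n in("top","scene")}
def ray(n,u,v):
    fx,fy,cx,cy=C[n]["K"]; P=C[n]["pose"]
    return P[:3,3],P[:3,:3]@np.array([(u-cx)/fx,(v-cy)/fy,1])
def atz(n,u,v,z):
    o,d=ray(n,u,v); return o+d*(z-o[2])/d[2]
def proj(n,p):
    fx,fy,cx,cy=C[n]["K"]; P=C[n]["pose"]; q=P[:3,:3].T@(np.asarray(p)-P[:3,3])
    return np.array([fx*q[0]/q[2]+cx,fy*q[1]/q[2]+cy])
def c1(u,v): return 190+(u+.5)/3.4-.5,130+(v+.5)/3.4-.5
def c2(u,v): return 255+(u+.5)/2.8-.5,160+(v+.5)/2.8-.5
def tri(a,b):
    return least_squares(lambda p:np.r_[proj("top",p)-a,proj("scene",p)-b],[.6,0,.1])
E
python3 - <<'E'
from h import *
np.set_printoptions(precision=4,suppress=True)
print("unit corners z.05");q=[atz("top",*c1(*p),.05) for p in[(97,375),(205,412),(155,542),(47,500)]]
for a,b in zip(q,q[1:]+q[:1]): print(a,np.linalg.norm(a-b))
print("ctr",np.mean(q,0)); d=(q[0]+q[1]-q[2]-q[3]); print("yaw",np.arctan2(d[1],d[0]))
d=(q[0]-q[1]+q[3]-q[2]);print("y yaw",np.arctan2(d[1],d[0])-np.pi/2)
q2=[atz("scene",*c2(*p),.05) for p in[(305,73),(388,63),(417,143),(333,160)]]
print("scene unit ctr",np.mean(q2,0),np.linalg.norm(q2[0]-q2[1]),np.linalg.norm(q2[1]-q2[2]))
for nm,a,b in[("railL",(447,388),(187,235)),("railR",(607,420),(62,275)),("tip",(390,245),(291,210)),("armhinge",(434,48),(378,452))]:
    r=tri(c1(*a),c2(*b));print(nm,r.x,"res",r.cost)
    if "rail" in nm: print(atz("top",*c1(*a),.0795),atz("scene",*c2(*b),.0795))
E
```

```text
unit corners z.05
[0.5231 0.3773 0.05  ] 0.08956207512261477
[0.4963 0.2919 0.05  ] 0.10708043676182362
[0.3948 0.3259 0.05  ] 0.09015788900491553
[0.4248 0.4109 0.05  ] 0.10381358709199519
ctr [0.4598 0.3515 0.05  ]
yaw -0.32592515118319204
y yaw -0.3213855389976763
scene unit ctr [0.4664 0.3492 0.05  ] 0.08815556590316828 0.11034851439379298
railL [0.5172 0.1047 0.0757] res 0.041525599623086655
[0.5164 0.1042 0.0795] [0.5197 0.1037 0.0795]
railR [ 0.4958 -0.0157  0.0819] res 0.6624240314304791
[ 0.4952 -0.0178  0.0795] [ 0.4952 -0.0133  0.0795]
tip [0.6065 0.1477 0.1795] res 0.19808357962843456
armhinge [0.7846 0.1188 0.0695] res 1.6035324719309096
```

```bash
cat >> h.py <<'E'
from scipy.spatial.transform import Rotation as Rn
def q2R(q): return Rn.from_quat([q[1],q[2],q[3],q[0]])
def down(yaw): # tool z down, tool x at yaw
    c,s=np.cos(yaw),np.sin(yaw); return Rn.from_matrix(np.array([[c,s,0],[s,-c,0],[0,0,-1]]))
def plan(p1,R1,n,p0=None,R0=None,hand=0,rev=None):
    from rig import state
    s=state(); p=np.array(s["tool_pos"] if p0 is None else p0); R=q2R(s["orientation"]) if R0 is None else R0
    out=[]
    for i in range(n):
        k=n-i
        rv=(R.inv()*R1).as_rotvec()
        if rev is not None and rv[2]*rev<0 and abs(rv[2])>1: rv=-rv/np.linalg.norm(rv)*(2*np.pi-np.linalg.norm(rv))
        w=np.round(rv/k/np.radians(5),2); d=np.round(R.inv().apply(p1-p)/k/.04,2)
        out.append((d.tolist(),w.tolist())); p=p+R.apply(d*.04); R=R*Rn.from_rotvec(w*np.radians(5))
    for i in range(0,n,10):
        print("--");print(",".join('{"delta_pos":%s,"rot":%s,"hand":%g}'%(a,b,hand) for a,b in out[i:i+10]).replace(" ",""))
    print("end",p,R.as_rotvec(),"max",np.abs([a+b for a,b in out]).max())
E
python3 -c "
from h import *
plan(np.array([.462,.351,.22]),down(2.817),30)"
```

```text
--
{"delta_pos":[0.46,-0.67,0.02],"rot":[-0.0,-0.0,-0.95],"hand":0},{"delta_pos":[0.51,-0.63,0.02],"rot":[-0.0,-0.0,-0.94],"hand":0},{"delta_pos":[0.56,-0.58,0.02],"rot":[-0.0,-0.0,-0.95],"hand":0},{"delta_pos":[0.61,-0.53,0.02],"rot":[-0.0,-0.0,-0.94],"hand":0},{"delta_pos":[0.65,-0.48,0.02],"rot":[-0.0,-0.0,-0.95],"hand":0},{"delta_pos":[0.69,-0.43,0.02],"rot":[-0.0,-0.0,-0.94],"hand":0},{"delta_pos":[0.72,-0.37,0.02],"rot":[-0.0,-0.0,-0.95],"hand":0},{"delta_pos":[0.75,-0.31,0.02],"rot":[0.0,-0.0,-0.94],"hand":0},{"delta_pos":[0.77,-0.24,0.02],"rot":[0.0,-0.0,-0.95],"hand":0},{"delta_pos":[0.79,-0.18,0.02],"rot":[0.0,-0.0,-0.94],"hand":0}
--
{"delta_pos":[0.8,-0.11,0.02],"rot":[0.0,-0.0,-0.95],"hand":0},{"delta_pos":[0.81,-0.05,0.02],"rot":[0.0,-0.0,-0.94],"hand":0},{"delta_pos":[0.81,0.02,0.02],"rot":[0.0,-0.0,-0.95],"hand":0},{"delta_pos":[0.81,0.09,0.02],"rot":[0.0,-0.0,-0.94],"hand":0},{"delta_pos":[0.8,0.15,0.02],"rot":[0.0,-0.0,-0.95],"hand":0},{"delta_pos":[0.78,0.22,0.02],"rot":[0.0,-0.0,-0.94],"hand":0},{"delta_pos":[0.76,0.28,0.02],"rot":[0.0,-0.0,-0.95],"hand":0},{"delt
[... 215 characters left out ...]
rot":[0.0,-0.0,-0.95],"hand":0},{"delta_pos":[0.58,0.56,0.03],"rot":[0.0,-0.0,-0.94],"hand":0},{"delta_pos":[0.53,0.61,0.02],"rot":[0.0,-0.0,-0.95],"hand":0},{"delta_pos":[0.48,0.65,0.03],"rot":[0.0,-0.0,-0.94],"hand":0},{"delta_pos":[0.43,0.69,0.02],"rot":[0.0,-0.0,-0.95],"hand":0},{"delta_pos":[0.37,0.72,0.03],"rot":[0.0,-0.0,-0.94],"hand":0},{"delta_pos":[0.31,0.75,0.02],"rot":[0.0,-0.0,-0.95],"hand":0},{"delta_pos":[0.25,0.77,0.03],"rot":[0.01,-0.01,-0.94],"hand":0},{"delta_pos":[0.18,0.79,0.02],"rot":[0.0,-0.0,-0.95],"hand":0},{"delta_pos":[0.11,0.81,0.03],"rot":[0.01,-0.01,-0.94],"hand":0}
end [0.46196839 0.35097257 0.21987445] [ 5.07910256e-01  3.09995900e+00 -3.72541146e-04] max 0.95
```

Request:
play_rows(moves=[{"delta_pos":[0.46,-0.67,0.02],"rot":[0,0,-0.95],"hand":0},{"delta_pos":[0.51,-0.63,0.02],"rot":[0,0,-0.94],"hand":0},{"delta_pos":[0.56,-0.58,0.02],"rot":[0,0,-0.95],"hand":0},{"delta_pos":[0.61,-0.53,0.02],"rot":[0,0,-0.94],"hand":0},{"delta_pos":[0.65,-0.48,0.02],"rot":[0,0,-0.95],"hand":0},{"delta_pos":[0.69,-0.43,0.02],"rot":[0,0,-0.94],"hand":0},{"delta_pos":[0.72,-0.37,0.02],"rot":[0,0,-0.95],"hand":0},{"delta_pos":[0.75,-0.31,0.02],"rot":[0,0,-0.94],"hand":0},{"delta_pos":[0.77,-0.24,0.02],"rot":[0,0,-0.95],"hand":0},{"delta_pos":[0.79,-0.18,0.02],"rot":[0,0,-0.94],"hand":0}])

```text
time_s: 0.93
tool_pos: [0.2932, -0.2739, 0.2368]
orientation: [-0.0, 0.833, 0.553, 0.0]
force: [0.9, 0.6, 0.2]
grip_width: 0.0855
grasp_force: 0.0
```

Request:
play_rows(moves=[{"delta_pos":[0.8,-0.11,0.02],"rot":[0,0,-0.95],"hand":0},{"delta_pos":[0.81,-0.05,0.02],"rot":[0,0,-0.94],"hand":0},{"delta_pos":[0.81,0.02,0.02],"rot":[0,0,-0.95],"hand":0},{"delta_pos":[0.81,0.09,0.02],"rot":[0,0,-0.94],"hand":0},{"delta_pos":[0.8,0.15,0.02],"rot":[0,0,-0.95],"hand":0},{"delta_pos":[0.78,0.22,0.02],"rot":[0,0,-0.94],"hand":0},{"delta_pos":[0.76,0.28,0.02],"rot":[0,0,-0.95],"hand":0},{"delta_pos":[0.73,0.34,0.02],"rot":[0,0,-0.94],"hand":0},{"delta_pos":[0.7,0.4,0.02],"rot":[0,0,-0.95],"hand":0},{"delta_pos":[0.67,0.46,0.02],"rot":[0,0,-0.94],"hand":0}])

```text
time_s: 1.77
tool_pos: [0.3773, 0.0389, 0.2291]
orientation: [0.0, 0.542, 0.841, -0.0]
force: [1.3, -1.1, -0.2]
grip_width: 0.0859
grasp_force: 0.0
```

Request:
play_rows(moves=[{"delta_pos":[0.63,0.51,0.02],"rot":[0,0,-0.95],"hand":0},{"delta_pos":[0.58,0.56,0.03],"rot":[0,0,-0.94],"hand":0},{"delta_pos":[0.53,0.61,0.02],"rot":[0,0,-0.95],"hand":0},{"delta_pos":[0.48,0.65,0.03],"rot":[0,0,-0.94],"hand":0},{"delta_pos":[0.43,0.69,0.02],"rot":[0,0,-0.95],"hand":0},{"delta_pos":[0.37,0.72,0.03],"rot":[0,0,-0.94],"hand":0},{"delta_pos":[0.31,0.75,0.02],"rot":[0,0,-0.95],"hand":0},{"delta_pos":[0.25,0.77,0.03],"rot":[0.01,-0.01,-0.94],"hand":0},{"delta_pos":[0.18,0.79,0.02],"rot":[0,0,-0.95],"hand":0},{"delta_pos":[0.11,0.81,0.03],"rot":[0.01,-0.01,-0.94],"hand":0}])

```text
time_s: 2.6
tool_pos: [0.4619, 0.3516, 0.2185]
orientation: [0.0, 0.159, 0.987, -0.001]
force: [0.5, 0.6, 0.4]
grip_width: 0.0854
grasp_force: 0.0
```

Run:
```python
from rig import state,capture
from h import *
import cv2
s=state(); c=capture("wrist"); cv2.imwrite("pics/w1.png",c["pixels"][:,:,::-1])
np.set_printoptions(precision=4,suppress=True)
print(s["time_s"],s["tool_pos"],q2R(s["orientation"]).as_matrix(),s["joint_pos"]);print(c["T_tool_cam"],c["fx"],c["cx"],c["cy"])
T=np.eye(4);T[:3,:3]=q2R(s["orientation"]).as_matrix();T[:3,3]=s["tool_pos"]
np.savez("wrist1.npz",K=[c["fx"],c["fy"],c["cx"],c["cy"]],pose=T@c["T_tool_cam"],px=c["pixels"])
```

```text
2.6 [0.4619 0.3516 0.2185] [[-0.9491  0.3149 -0.    ]
 [ 0.3149  0.9491 -0.003 ]
 [-0.001  -0.0029 -1.    ]] [ 0.577   0.2513  1.7638 -0.0028  1.1282 -0.6723]
[[ 0.0005 -0.9631 -0.2693  0.0678]
 [ 1.      0.0003  0.0008 -0.0001]
 [-0.0007 -0.2693  0.9631 -0.1279]
 [ 0.      0.      0.      1.    ]] 385.8683691042836 315.02557766093247 239.07008776877598
```

View pics/w1.png

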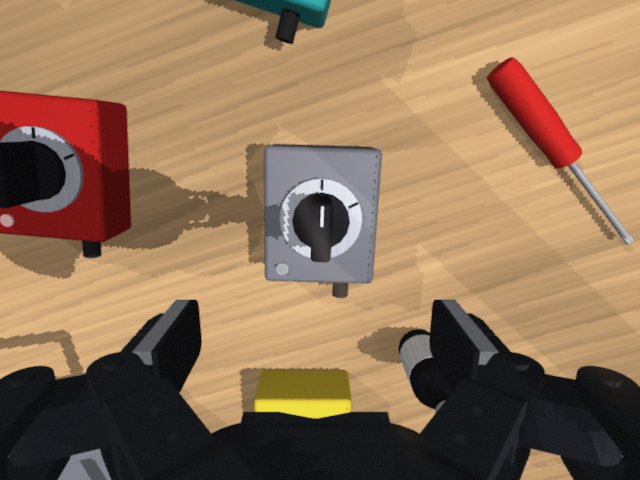

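Wrist view: the grey unit's ring is centred at about (321,220), and its top face has corners (265,145), (381,150), (373,283), (265,280). The bar lies along the tool's x axis. I'll check the centre and the clearance to the flux bottle.

Run:
```python
from h import *
C["w"]=np.load("wrist1.npz")
np.set_printoptions(precision=4,suppress=True)
print("ring",atz("w",321,220,.062))
for z in(.05,):
  q=[atz("w",*p,.05) for p in[(265,145),(381,150),(373,283),(265,280)]]
  print(np.mean(q,0)); d=q[0]+q[1]-q[2]-q[3]; print("yaw",np.arctan2(d[1],d[0]));d=q[0]+q[3]-q[1]-q[2]; print("yaw y",np.arctan2(d[1],d[0])); print([np.linalg.norm(q[i]-q[i-1]) for i in range(4)])
print("mark top",atz("w",322,216,.096),"flux cap",atz("top",*c1(57,230),.11))
print("ring from top",atz("top",*c1(122,456),.062))
print("ring from scene",atz("scene",*c2(363,103),.062))
```

```text
ring [0.4603 0.3566 0.062 ]
[0.4612 0.3564 0.05  ]
yaw 2.7965183164230676
yaw y -1.925863023113279
[np.float64(0.1080243777331204), np.float64(0.08686417690860988), np.float64(0.10690469026626406), np.float64(0.08895607961649978)]
mark top [0.4505 0.36   0.096 ] flux cap [0.6249 0.4013 0.11  ]
ring from top [0.4594 0.3524 0.062 ]
ring from scene [0.4695 0.3481 0.062 ]
```

Request:
play_rows(moves=[{"delta_pos":[0.01,0.012,0.42],"rot":[0,0,0],"hand":0},{"delta_pos":[0.01,0.012,0.42],"rot":[0,0,0],"hand":0},{"delta_pos":[0.01,0.012,0.42],"rot":[0,0,0],"hand":0},{"delta_pos":[0.01,0.012,0.42],"rot":[0,0,0],"hand":0},{"delta_pos":[0.01,0.012,0.42],"rot":[0,0,0],"hand":0},{"delta_pos":[0.01,0.012,0.42],"rot":[0,0,0],"hand":0},{"delta_pos":[0.01,0.012,0.42],"rot":[0,0,0],"hand":0},{"delta_pos":[0.01,0.01,0.42],"rot":[0,0,0],"hand":0},{"delta_pos":[0,0,0],"rot":[0,0,0],"hand":0.3},{"delta_pos":[0,0,0],"rot":[0,0,0],"hand":0.5}], squeeze=40)

```text
time_s: 3.48
tool_pos: [0.4592, 0.3536, 0.0835]
orientation: [-0.001, 0.162, 0.987, -0.002]
force: [-1.3, 0.3, -0.6]
grip_width: 0.0643
grasp_force: 0.0
```

Run:
```python
from rig import state,capture
from h import *
import cv2
s=state(); c=capture("wrist"); cv2.imwrite("pics/w2.png",c["pixels"][:,:,::-1])
print(s["tool_pos"],s["grip_width"],s["grasp_force"],s["force"])
```

```text
[0.45919451 0.35357028 0.08346213] 0.06429668580356344 0.0 [-1.28583421  0.26616933 -0.60105711]
```

View pics/w2.png

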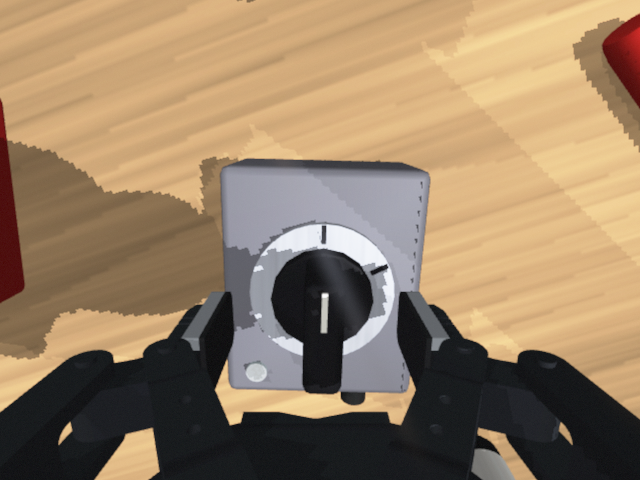

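Wrist close-up: the bar is centred at column 322 and the gap between the pads at about 315, so the jaws need about 2.6 mm along tool +y. Along tool x they are fine. I'll shift, close and turn.

Request:
play_rows(moves=[{"delta_pos":[0,0.035,0],"rot":[0,0,0],"hand":0.5},{"delta_pos":[0,0.035,0],"rot":[0,0,0],"hand":0.6},{"delta_pos":[0,0,0],"rot":[0,0,0],"hand":0.7},{"delta_pos":[0,0,0],"rot":[0,0,0],"hand":0.85},{"delta_pos":[0,0,0],"rot":[0,0,0],"hand":1},{"delta_pos":[0,0,0],"rot":[0,0,0],"hand":1},{"delta_pos":[0,0,0],"rot":[0,0,0],"hand":1},{"delta_pos":[0,0,0],"rot":[0,0,0],"hand":1},{"delta_pos":[0,0,0],"rot":[0,0,0],"hand":1},{"delta_pos":[0,0,0],"rot":[0,0,0],"hand":1}], squeeze=40)

```text
time_s: 4.37
tool_pos: [0.4615, 0.3559, 0.0861]
orientation: [0.0, 0.162, 0.987, -0.002]
force: [-0.7, -5.4, 6.7]
grip_width: 0.0134
grasp_force: 39.5
```

Request:
play_rows(moves=[{"delta_pos":[0,0,0],"rot":[0,0,0.8],"hand":1},{"delta_pos":[0,0,0],"rot":[0,0,0.8],"hand":1},{"delta_pos":[0,0,0],"rot":[0,0,0.8],"hand":1},{"delta_pos":[0,0,0],"rot":[0,0,0.8],"hand":1},{"delta_pos":[0,0,0],"rot":[0,0,0.8],"hand":1},{"delta_pos":[0,0,0],"rot":[0,0,0.8],"hand":1},{"delta_pos":[0,0,0],"rot":[0,0,0.8],"hand":1},{"delta_pos":[0,0,0],"rot":[0,0,0.8],"hand":1},{"delta_pos":[0,0,0],"rot":[0,0,0.8],"hand":1},{"delta_pos":[0,0,0],"rot":[0,0,0.8],"hand":1}])

```text
time_s: 5.2
tool_pos: [0.4614, 0.3559, 0.0861]
orientation: [0.001, 0.49, 0.871, -0.002]
force: [-1.1, -5.4, 6.9]
grip_width: 0.0136
grasp_force: 38.9
```

Request:
play_rows(moves=[{"delta_pos":[0,0,0],"rot":[0,0,0.8],"hand":1},{"delta_pos":[0,0,0],"rot":[0,0,0.8],"hand":1},{"delta_pos":[0,0,0],"rot":[0,0,0.8],"hand":1},{"delta_pos":[0,0,0],"rot":[0,0,0.8],"hand":1},{"delta_pos":[0,0,0],"rot":[0,0,0.8],"hand":1},{"delta_pos":[0,0,0],"rot":[0,0,0.8],"hand":1},{"delta_pos":[0,0,0],"rot":[0,0,0.2],"hand":1},{"delta_pos":[0,0,0],"rot":[0,0,0],"hand":1},{"delta_pos":[0,0,0],"rot":[0,0,0],"hand":1},{"delta_pos":[0,0,0],"rot":[0,0,0],"hand":1}])

```text
time_s: 6.03
tool_pos: [0.4614, 0.356, 0.0861]
orientation: [0.002, 0.665, 0.746, -0.002]
force: [-2.4, -4.7, 6.9]
grip_width: 0.0134
grasp_force: 39.2
```

Run:
```python
from rig import state,capture
from h import *
import cv2
s=state(); c=capture("wrist"); cv2.imwrite("pics/w3.png",cv2.resize(c["pixels"][140:440,140:500,::-1],None,fx=1.6,fy=1.6))
m=q2R(s["orientation"]).as_matrix();print(s["tool_pos"],"yaw",np.arctan2(m[1,0],m[0,0]),s["grip_width"],s["grasp_force"],s["force"],s["wrist_torque"])
```

```text
[0.46138379 0.35597092 0.08611527] yaw 1.685438002143562 0.013425465140986768 39.24247741699219 [-2.36293092 -4.73040118  6.90127982] [-0.72763801  0.32952293  0.47045742]
```

View pics/w3.png

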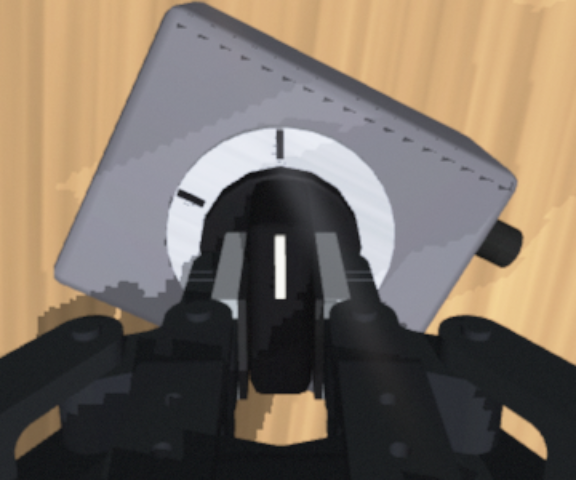

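The pointer at (280,265) lines up with the stop mark at (280,143). The yaw has turned 1.13 rad and the torque has risen, so the knob is at its stop. I hold briefly, then let go.

Request:
play_rows(moves=[{"delta_pos":[0,0,0],"rot":[0,0,0],"hand":1},{"delta_pos":[0,0,0],"rot":[0,0,0],"hand":1},{"delta_pos":[0,0,0],"rot":[0,0,0],"hand":1},{"delta_pos":[0,0,0],"rot":[0,0,0],"hand":1},{"delta_pos":[0,0,0],"rot":[0,0,0],"hand":0},{"delta_pos":[0,0,0],"rot":[0,0,0],"hand":0},{"delta_pos":[0,0,0],"rot":[0,0,0],"hand":0},{"delta_pos":[0,0,0],"rot":[0,0,0],"hand":0},{"delta_pos":[0,0,0],"rot":[0,0,0],"hand":0},{"delta_pos":[0,0,0],"rot":[0,0,0],"hand":0}])

```text
time_s: 6.92
tool_pos: [0.4614, 0.3574, 0.0848]
orientation: [0.001, 0.667, 0.745, -0.0]
force: [-0.8, 1.3, 0.3]
grip_width: 0.0837
grasp_force: 0.0
```

Request:
play_rows(moves=[{"delta_pos":[0,0,0],"rot":[0,0,0],"hand":0},{"delta_pos":[0,0,0],"rot":[0,0,0],"hand":0},{"delta_pos":[0,0,-0.2],"rot":[0,0,0],"hand":0},{"delta_pos":[0,0,-0.5],"rot":[0,0,0],"hand":0},{"delta_pos":[0,0,-0.5],"rot":[0,0,0],"hand":0},{"delta_pos":[0,0,-0.6],"rot":[0,0,0],"hand":0},{"delta_pos":[0,0,-0.8],"rot":[0,0,0],"hand":0},{"delta_pos":[0,0,-0.8],"rot":[0,0,0],"hand":0},{"delta_pos":[0,0,-0.6],"rot":[0,0,0],"hand":0},{"delta_pos":[0,0,0],"rot":[0,0,0],"hand":0}])

```text
time_s: 7.75
tool_pos: [0.4647, 0.3599, 0.2526]
orientation: [0.003, 0.667, 0.745, 0.006]
force: [1.1, 1.0, 0.5]
grip_width: 0.085
grasp_force: 0.0
```

Run:
```python
from h import *
plan(np.array([.5065,.0445,.23]),down(1.395),10,hand=.5)
```

```text
--
{"delta_pos":[-0.8,0.02,0.05],"rot":[0.01,-0.01,0.33],"hand":0.5},{"delta_pos":[-0.79,0.04,0.05],"rot":[0.01,-0.01,0.33],"hand":0.5},{"delta_pos":[-0.79,0.06,0.06],"rot":[0.01,-0.01,0.33],"hand":0.5},{"delta_pos":[-0.79,0.08,0.06],"rot":[0.02,-0.0,0.33],"hand":0.5},{"delta_pos":[-0.79,0.11,0.06],"rot":[0.01,-0.01,0.33],"hand":0.5},{"delta_pos":[-0.79,0.13,0.06],"rot":[0.02,-0.0,0.33],"hand":0.5},{"delta_pos":[-0.78,0.15,0.05],"rot":[0.01,-0.01,0.33],"hand":0.5},{"delta_pos":[-0.78,0.17,0.06],"rot":[0.01,-0.0,0.33],"hand":0.5},{"delta_pos":[-0.77,0.2,0.05],"rot":[0.02,-0.01,0.33],"hand":0.5},{"delta_pos":[-0.76,0.22,0.06],"rot":[0.01,-0.0,0.32],"hand":0.5}
end [0.5065247  0.04449622 0.22983369] [2.40749339e+00 2.01811516e+00 7.94946213e-04] max 0.8
```

Request:
play_rows(moves=[{"delta_pos":[-0.8,0.02,0.05],"rot":[0.01,-0.01,0.33],"hand":0.5},{"delta_pos":[-0.79,0.04,0.05],"rot":[0.01,-0.01,0.33],"hand":0.5},{"delta_pos":[-0.79,0.06,0.06],"rot":[0.01,-0.01,0.33],"hand":0.5},{"delta_pos":[-0.79,0.08,0.06],"rot":[0.02,0,0.33],"hand":0.5},{"delta_pos":[-0.79,0.11,0.06],"rot":[0.01,-0.01,0.33],"hand":0.5},{"delta_pos":[-0.79,0.13,0.06],"rot":[0.02,0,0.33],"hand":0.5},{"delta_pos":[-0.78,0.15,0.05],"rot":[0.01,-0.01,0.33],"hand":0.5},{"delta_pos":[-0.78,0.17,0.06],"rot":[0.01,0,0.33],"hand":0.5},{"delta_pos":[-0.77,0.2,0.05],"rot":[0.02,-0.01,0.33],"hand":0.5},{"delta_pos":[-0.76,0.22,0.06],"rot":[0.01,0,0.32],"hand":0.5}])

```text
time_s: 8.58
tool_pos: [0.5025, 0.0404, 0.2239]
orientation: [-0.001, 0.767, 0.642, -0.006]
force: [0.7, 0.6, -1.1]
grip_width: 0.0429
grasp_force: 0.0
```

Run:
```python
from rig import state,capture
from h import *
import cv2
np.set_printoptions(precision=4,suppress=True)
s=state(); c=capture("wrist"); t=capture("scene")
cv2.imwrite("pics/w4.png",c["pixels"][:,:,::-1])
np.savez("scene2.npz",K=[t["fx"],t["fy"],t["cx"],t["cy"]],pose=t["pose"],px=t["pixels"])
T=np.eye(4);T[:3,:3]=q2R(s["orientation"]).as_matrix();T[:3,3]=s["tool_pos"]
print(s["time_s"],T,s["grip_width"])
np.savez("wrist2.npz",K=[c["fx"],c["fy"],c["cx"],c["cy"]],pose=T@c["T_tool_cam"],px=c["pixels"],T=T)
```

```text
8.5833 [[ 0.176   0.9843 -0.0104  0.5025]
 [ 0.9844 -0.1761 -0.0071  0.0404]
 [-0.0088 -0.009  -0.9999  0.2239]
 [ 0.      0.      0.      1.    ]] 0.04293471079771828
```

View pics/w4.png

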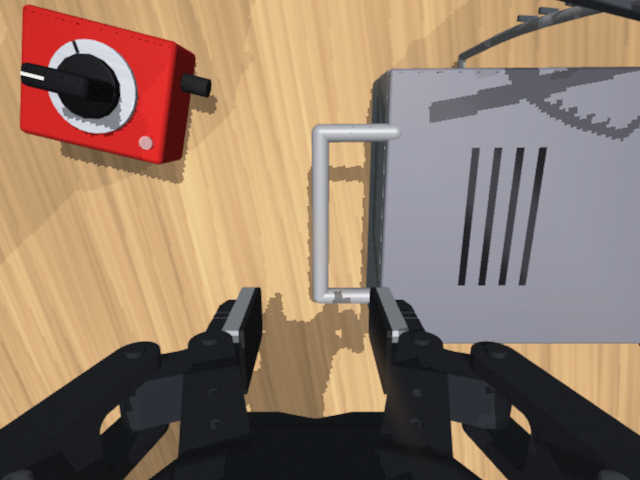

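Wrist view: the bar's centre line runs from (321,133) to (321,296), and the tester's front edge is near column 385. Next I compute the rail position and fit the setting angle to the tip pixels in both fixed views.

Run:
```python
from h import *
np.set_printoptions(precision=4,suppress=True)
C["w"]=np.load("wrist2.npz"); T=C["w"]["T"]
a=atz("w",321,133,.0795);b=atz("w",321,296,.0795);m=(a+b)/2;d=a-b
print(a,b,"mid",m,"len",np.linalg.norm(d),"yaw",np.arctan2(-d[0],d[1]),"in tool",T[:3,:3].T@(m-T[:3,3]))
def tip(x,y,yaw,th,r=.215,off=.118,n=0):
    X=np.array([np.cos(yaw),np.sin(yaw),0]);Y=np.array([-np.sin(yaw),np.cos(yaw),0]);Z=np.array([0,0,1.])
    return np.array([x,y,.0755])-X*(r*np.cos(th)+n*np.sin(th))+Y*off+Z*(r*np.sin(th)-n*np.cos(th)*-1)
for nm in("top","scene"):
    print(nm,"tip px",c1(390,245) if nm=="top" else c2(291,210))
    for yaw in(-.176,):
      h=m+.265*np.array([np.cos(yaw),np.sin(yaw),0])
      for th in(.5,.55,.6,.65): print(th,proj(nm,tip(h[0],h[1],yaw,th)))
      print("hinge",proj(nm,tip(h[0],h[1],yaw,0,r=0)), c1(434,48) if nm=="top" else c2(378,452))
# joint fit of pose+theta on top & scene
obs=[("top",c1(390,245),"t"),("scene",c2(291,210),"t"),("top",c1(434,48),"h"),("scene",c2(378,452),"h"),
 ("top",c1(447,388),"l"),("top",c1(607,420),"r"),("scene",c2(187,235),"l"),("scene",c2(62,275),"r")]
def f(p):
    x,y,yaw,th=p;out=[]
    for n,o,k in obs:
        q={"t":tip(x,y,yaw,th),"h":tip(x,y,yaw,0,r=0),"l":tip(x,y,yaw,0,.265,.057,.004),"r":tip(x,y,yaw,0,.265,-.057,.004)}[k]
        out.append(proj(n,q)-o)
    return np.ravel(out)
r=least_squares(f,[.767,0,-.176,.55]);print(r.x,r.fun.reshape(-1,2))
```

```text
[0.5172 0.1046 0.0795] [ 0.4966 -0.0139  0.0795] mid [0.5069 0.0454 0.0795] len 0.12025932153558565 yaw -0.17218488989051686 in tool [0.0069 0.0048 0.1443]
top tip px (304.3529411764706, 201.70588235294116)
0.5 [303.7461 203.0331]
0.55 [304.0598 200.1255]
0.6 [304.4212 197.0207]
0.65 [304.8299 193.7253]
hinge [319.8053 142.4481] (317.29411764705884, 143.76470588235293)
scene tip px (358.6071428571429, 234.67857142857144)
0.5 [357.3605 233.8185]
0.55 [358.6532 233.0572]
0.6 [360.0527 232.5033]
0.65 [361.5586 232.1642]
hinge [390.9822 321.8699] (389.67857142857144, 321.1071428571429)
[ 0.7677  0.0001 -0.1677  0.5322] [[-0.3501  0.0229]
 [-0.8367 -1.7247]
 [ 2.0025 -0.9358]
 [ 1.4627  0.1126]
 [ 1.4135  0.2178]
 [-2.3049 -0.7365]
 [-1.8275 -0.4435]
 [ 0.8507  0.2239]]
```

Run:
```python
from h import *
plan(np.array([.506,.0405,.0745]),down(1.397),10,hand=.5)
```

```text
--
{"delta_pos":[0.01,0.01,0.37],"rot":[-0.01,0.01,-0.01],"hand":0.5},{"delta_pos":[0.01,0.01,0.37],"rot":[-0.01,0.01,-0.01],"hand":0.5},{"delta_pos":[0.01,0.01,0.37],"rot":[-0.01,0.01,-0.01],"hand":0.5},{"delta_pos":[0.01,0.01,0.37],"rot":[-0.01,0.01,-0.01],"hand":0.5},{"delta_pos":[0.01,0.01,0.37],"rot":[-0.01,0.01,-0.01],"hand":0.5},{"delta_pos":[0.01,0.01,0.38],"rot":[-0.01,0.01,-0.01],"hand":0.5},{"delta_pos":[0.01,0.01,0.37],"rot":[-0.01,0.02,-0.0],"hand":0.5},{"delta_pos":[0.01,0.01,0.38],"rot":[-0.01,0.01,-0.01],"hand":0.5},{"delta_pos":[0.01,0.0,0.37],"rot":[-0.01,0.02,-0.0],"hand":0.5},{"delta_pos":[0.01,0.01,0.38],"rot":[-0.02,0.01,-0.01],"hand":0.5}
end [0.50616355 0.04062085 0.07434568] [2.40546432e+00 2.02004565e+00 2.12964614e-04] max 0.38
```

Request:
play_rows(moves=[{"delta_pos":[0.01,0.01,0.35],"rot":[-0.01,0.01,-0.01],"hand":0.5},{"delta_pos":[0.01,0.01,0.35],"rot":[-0.01,0.01,-0.01],"hand":0.5},{"delta_pos":[0.01,0.01,0.35],"rot":[-0.01,0.01,-0.01],"hand":0.5},{"delta_pos":[0.01,0.01,0.35],"rot":[-0.01,0.01,-0.01],"hand":0.5},{"delta_pos":[0.01,0.01,0.35],"rot":[-0.01,0.01,-0.01],"hand":0.5},{"delta_pos":[0.01,0.01,0.35],"rot":[-0.01,0.01,-0.01],"hand":0.5},{"delta_pos":[0.01,0.01,0.35],"rot":[-0.01,0.02,-0.01],"hand":0.5},{"delta_pos":[0,0,0],"rot":[-0.01,0.02,0],"hand":0.5},{"delta_pos":[0,0,0],"rot":[0,0,0],"hand":0.5},{"delta_pos":[0,0,0],"rot":[0,0,0],"hand":0.5}])

```text
time_s: 9.52
tool_pos: [0.5057, 0.0442, 0.1265]
orientation: [-0.001, 0.764, 0.645, -0.0]
force: [0.1, 0.7, 0.0]
grip_width: 0.0427
grasp_force: 0.0
```

Run:
```python
from h import *
from rig import state,capture
import cv2
s=state();c=capture("wrist");cv2.imwrite("pics/w5.png",c["pixels"][:,:,::-1])
T=q2R(s["orientation"]).as_matrix();print(s["tool_pos"],T.round(4),s["grip_width"])
print("to go (tool)",T.T@(np.array([.506,.0405,.0745])-s["tool_pos"]))
```

```text
[0.50566691 0.04416665 0.12648387] [[ 1.682e-01  9.857e-01 -1.400e-03]
 [ 9.857e-01 -1.682e-01  5.000e-04]
 [ 2.000e-04 -1.400e-03 -1.000e+00]] 0.0427156218363995
to go (tool) [-0.0035701   0.00102011  0.05198165]
```

View pics/w5.png

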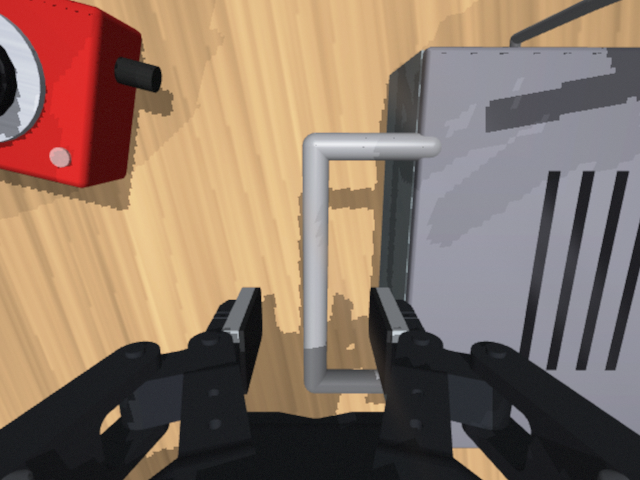

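Wrist view: the bar is at column 316, midway between the pads (258 and 373). The fingers are clear, so I go straight down 52 mm and close.

Request:
play_rows(moves=[{"delta_pos":[-0.01,0.003,0.26],"rot":[0,0,0],"hand":0.5},{"delta_pos":[-0.01,0.003,0.26],"rot":[0,0,0],"hand":0.5},{"delta_pos":[-0.01,0.003,0.26],"rot":[0,0,0],"hand":0.5},{"delta_pos":[-0.01,0.003,0.26],"rot":[0,0,0],"hand":0.5},{"delta_pos":[-0.01,0.003,0.26],"rot":[0,0,0],"hand":0.5},{"delta_pos":[0,0,0],"rot":[0,0,0],"hand":0.5},{"delta_pos":[0,0,0],"rot":[0,0,0],"hand":0.5},{"delta_pos":[0,0,0],"rot":[0,0,0],"hand":0.65},{"delta_pos":[0,0,0],"rot":[0,0,0],"hand":0.75},{"delta_pos":[0,0,0],"rot":[0,0,0],"hand":0.85}], squeeze=50)

```text
time_s: 10.4
tool_pos: [0.5058, 0.0417, 0.0744]
orientation: [-0.001, 0.764, 0.645, -0.0]
force: [-2.1, 0.9, 2.2]
grip_width: 0.0133
grasp_force: 1.4
```

Request:
play_rows(moves=[{"delta_pos":[0,0,0],"rot":[0,0,0],"hand":1},{"delta_pos":[0,0,0],"rot":[0,0,0],"hand":1},{"delta_pos":[0,0,0],"rot":[0,0,0],"hand":1},{"delta_pos":[0,0,0],"rot":[0,0,0],"hand":1},{"delta_pos":[0,0,0],"rot":[0,0,0],"hand":1},{"delta_pos":[0,0,0],"rot":[0,0,0],"hand":1},{"delta_pos":[0,0,0],"rot":[0,0,0],"hand":1},{"delta_pos":[0,0,0],"rot":[0,0,0],"hand":1},{"delta_pos":[0,0,0],"rot":[0,0,0],"hand":1},{"delta_pos":[0,0,0],"rot":[0,0,0],"hand":1}], squeeze=60)

```text
time_s: 11.23
tool_pos: [0.5052, 0.0418, 0.0745]
orientation: [-0.001, 0.764, 0.645, -0.001]
force: [-2.4, 0.3, 5.5]
grip_width: 0.0102
grasp_force: 58.6
```

Run:
```python
from h import *
from rig import state
s=state();print(s["tool_pos"],q2R(s["orientation"]).as_matrix().round(4),s["grip_width"],s["grasp_force"],s["force"])
# lift plan: arc from th=0 to .53, tool vertical
p0=s["tool_pos"];yaw=-.172;X=np.array([np.cos(yaw),np.sin(yaw),0])
def arc(th): return p0+X*(.265*(1-np.cos(th))+.004*np.sin(th))+np.array([0,0,.265*np.sin(th)-.004*(1-np.cos(th))])
R=q2R(s["orientation"])
ths=np.linspace(0,.53,31); acc=p0.copy()
for i,t in enumerate(ths[1:]):
    d=np.round(R.inv().apply(arc(t)-acc)/.04,2); acc=acc+R.apply(d*.04)
    print(i,d.tolist())
print(acc,arc(.53))
```

```text
[0.50519031 0.0418135  0.07449359] [[ 1.688e-01  9.856e-01 -2.800e-03]
 [ 9.856e-01 -1.688e-01  5.000e-04]
 [ 0.000e+00 -2.800e-03 -1.000e+00]] 0.010168304465635457 58.59246790409088 [-2.42840312  0.26547023  5.5315592 ]
0 [-0.0, 0.0, -0.12]
1 [-0.0, 0.01, -0.11]
2 [-0.0, 0.0, -0.12]
3 [-0.0, 0.01, -0.12]
4 [-0.0, 0.01, -0.11]
5 [-0.0, 0.02, -0.12]
6 [-0.0, 0.01, -0.12]
7 [-0.0, 0.02, -0.11]
8 [-0.0, 0.02, -0.12]
9 [-0.0, 0.02, -0.11]
10 [-0.0, 0.02, -0.12]
11 [-0.0, 0.03, -0.11]
12 [-0.0, 0.02, -0.12]
13 [-0.0, 0.03, -0.11]
14 [-0.0, 0.03, -0.11]
15 [-0.0, 0.04, -0.11]
16 [-0.0, 0.03, -0.12]
17 [-0.0, 0.04, -0.11]
18 [-0.0, 0.04, -0.11]
19 [-0.0, 0.04, -0.11]
20 [-0.0, 0.04, -0.11]
21 [-0.0, 0.05, -0.1]
22 [-0.0, 0.04, -0.11]
23 [-0.0, 0.05, -0.11]
24 [-0.0, 0.05, -0.1]
25 [-0.0, 0.05, -0.11]
26 [-0.0, 0.06, -0.1]
27 [-0.0, 0.05, -0.11]
28 [-0.0, 0.06, -0.1]
29 [-0.0, 0.06, -0.1]
[0.54301271 0.03532885 0.20798657] [0.54300227 0.03524494 0.20791115]
```

Request:
play_rows(moves=[{"delta_pos":[0,0,-0.12],"rot":[0,0,0],"hand":1},{"delta_pos":[0,0.01,-0.11],"rot":[0,0,0],"hand":1},{"delta_pos":[0,0,-0.12],"rot":[0,0,0],"hand":1},{"delta_pos":[0,0.01,-0.12],"rot":[0,0,0],"hand":1},{"delta_pos":[0,0.01,-0.11],"rot":[0,0,0],"hand":1},{"delta_pos":[0,0.02,-0.12],"rot":[0,0,0],"hand":1},{"delta_pos":[0,0.01,-0.12],"rot":[0,0,0],"hand":1},{"delta_pos":[0,0.02,-0.11],"rot":[0,0,0],"hand":1},{"delta_pos":[0,0.02,-0.12],"rot":[0,0,0],"hand":1},{"delta_pos":[0,0.02,-0.11],"rot":[0,0,0],"hand":1}])

```text
time_s: 12.07
tool_pos: [0.5096, 0.041, 0.1204]
orientation: [-0.001, 0.764, 0.645, -0.001]
force: [-0.5, 0.6, -5.8]
grip_width: 0.01
grasp_force: 58.2
```

Request:
play_rows(moves=[{"delta_pos":[0,0.02,-0.12],"rot":[0,0,0],"hand":1},{"delta_pos":[0,0.03,-0.11],"rot":[0,0,0],"hand":1},{"delta_pos":[0,0.02,-0.12],"rot":[0,0,0],"hand":1},{"delta_pos":[0,0.03,-0.11],"rot":[0,0,0],"hand":1},{"delta_pos":[0,0.03,-0.11],"rot":[0,0,0],"hand":1},{"delta_pos":[0,0.04,-0.11],"rot":[0,0,0],"hand":1},{"delta_pos":[0,0.03,-0.12],"rot":[0,0,0],"hand":1},{"delta_pos":[0,0.04,-0.11],"rot":[0,0,0],"hand":1},{"delta_pos":[0,0.04,-0.11],"rot":[0,0,0],"hand":1},{"delta_pos":[0,0.04,-0.11],"rot":[0,0,0],"hand":1}])

```text
time_s: 12.9
tool_pos: [0.5218, 0.0389, 0.1654]
orientation: [-0.002, 0.764, 0.645, -0.002]
force: [-3.6, 3.8, -5.2]
grip_width: 0.0098
grasp_force: 58.3
```

Request:
play_rows(moves=[{"delta_pos":[0,0.04,-0.11],"rot":[0,0,0],"hand":1},{"delta_pos":[0,0.05,-0.1],"rot":[0,0,0],"hand":1},{"delta_pos":[0,0.04,-0.11],"rot":[0,0,0],"hand":1},{"delta_pos":[0,0.05,-0.11],"rot":[0,0,0],"hand":1},{"delta_pos":[0,0.05,-0.1],"rot":[0,0,0],"hand":1},{"delta_pos":[0,0.05,-0.11],"rot":[0,0,0],"hand":1},{"delta_pos":[0,0.06,-0.1],"rot":[0,0,0],"hand":1},{"delta_pos":[0,0.05,-0.11],"rot":[0,0,0],"hand":1},{"delta_pos":[0,0.06,-0.1],"rot":[0,0,0],"hand":1},{"delta_pos":[0,0,0],"rot":[0,0,0],"hand":1}])

```text
time_s: 13.73
tool_pos: [0.5391, 0.0359, 0.2039]
orientation: [-0.003, 0.764, 0.645, -0.002]
force: [-7.4, 3.2, -2.3]
grip_width: 0.0098
grasp_force: 58.6
```

Run:
```python
from rig import state,capture
import cv2,numpy as np
s=state();print(s["time_s"],s["tool_pos"],s["force"],s["grasp_force"])
t=capture("top");c=capture("scene")
np.savez("top3.npz",K=[t["fx"],t["fy"],t["cx"],t["cy"]],pose=t["pose"],px=t["pixels"])
np.savez("scene3.npz",K=[c["fx"],c["fy"],c["cx"],c["cy"]],pose=c["pose"],px=c["pixels"])
a=cv2.resize(t["pixels"][130:270,290:415,::-1],None,fx=3.2,fy=3.2,interpolation=cv2.INTER_CUBIC)
b=cv2.resize(c["pixels"][210:370,260:405,::-1],None,fx=2.7,fy=2.7,interpolation=cv2.INTER_CUBIC)
h=max(a.shape[0],b.shape[0]);p=lambda x:np.pad(x,((0,h-x.shape[0]),(0,0),(0,0)))
m=np.hstack([p(a),p(b)]);print(a.shape,b.shape,m.shape);cv2.imwrite("pics/cmp.png",m)
```

```text
13.7333 [0.53911873 0.0358886  0.20391582] [-7.40715357  3.17796257 -2.25892383] 58.55116009712219
(448, 400, 3) (432, 392, 3) (448, 792, 3)
```

View pics/cmp.png

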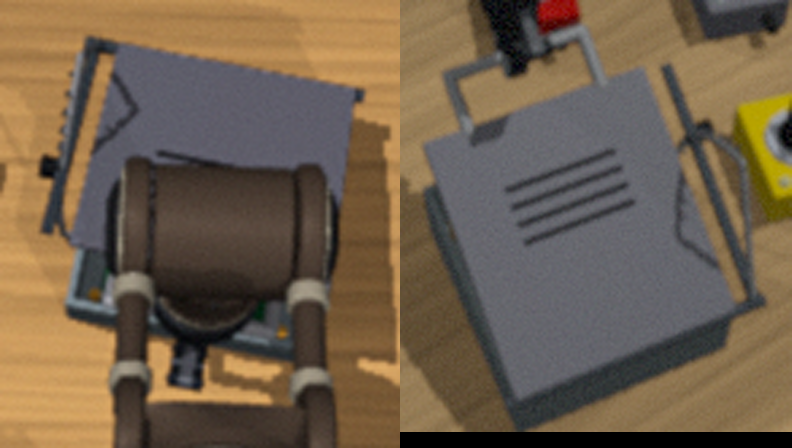

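The cover is raised in both views. In the left (top) crop its front +y corner is at (75,245) and the arm tip at (47,230). In the right (scene) crop the corner is at (643,70) and the tip at (668,68). I fit both angles with the same model so the biases cancel.

Run:
```python
from h import *
import cv2
np.set_printoptions(precision=2,suppress=True,linewidth=150)
x,y,yaw=.7677,.0001,-.170
X=np.array([np.cos(yaw),np.sin(yaw),0]);Y=np.array([-np.sin(yaw),np.cos(yaw),0]);Z=np.array([0,0,1.])
def pt(th,r,off,n): return np.array([x,y,.0755])-X*(r*np.cos(th)-n*np.sin(th))+Y*off+Z*(r*np.sin(th)+n*np.cos(th))
t=lambda u,v:(290+(u+.5)/3.2-.5,130+(v+.5)/3.2-.5)
c=lambda u,v:(260+(u-400+.5)/2.7-.5,210+(v+.5)/2.7-.5)
ob=dict(top=(t(47,230),t(75,245)),scene=(c(668,68),c(643,70)))
for n in ob:
  for th in(.46,.5,.54,.58,.62):
    print(n,th,"tip-obs",proj(n,pt(th,.215,.118,.004))-ob[n][0],"corner-obs",proj(n,pt(th,.22,.1,.008))-ob[n][1])
# edge directions in scene: cover +y edge and arm line, slope fit from crop points
for nm,a,b in(("arm",c(668,68),c(750,300)),("edge",c(643,70),c(735,302))): print(nm,np.degrees(np.arctan2(b[0]-a[0],b[1]-a[1])))
for th in(.46,.5,.54,.58,.62):
    f=lambda off,n:np.degrees(np.arctan2(*(proj("scene",pt(th,.02,off,n))-proj("scene",pt(th,.215,off,n)))))
    print(th,"pred arm",f(.118,.004),"edge",f(.1,.008))
# reproject models: overlay written for line-profile search of the arm tip row in the top view
g=cv2.GaussianBlur(cv2.cvtColor(np.load("top.npz")["px"],cv2.COLOR_RGB2GRAY),(0,0),.6)
d=(X*-1)
for off in(.118,):
  for nm,G in(("top",g),):
    pr=[];rs=np.arange(.40,.75,.02)
    for th in rs:
        u=proj("top",pt(th,.215,off,.004));pr.append(int(cv2.getRectSubPix(G,(1,1),(float(u[0]),float(u[1])))[0,0]))
    print("tip profile over theta .40.. step .02",pr)
```

```text
top 0.46 tip-obs [-0.79  3.11] corner-obs [-2.58  0.46]
top 0.5 tip-obs [-0.57  0.87] corner-obs [-2.3  -1.89]
top 0.54 tip-obs [-0.32 -1.5 ] corner-obs [-2.   -4.36]
top 0.58 tip-obs [-0.04 -3.99] corner-obs [-1.66 -6.97]
top 0.62 tip-obs [ 0.27 -6.61] corner-obs [-1.3 -9.7]
scene 0.46 tip-obs [-2.33 -1.  ] corner-obs [-0.42 -1.63]
scene 0.5 tip-obs [-1.33 -1.7 ] corner-obs [ 0.57 -2.29]
scene 0.54 tip-obs [-0.26 -2.27] corner-obs [ 1.63 -2.81]
scene 0.58 tip-obs [ 0.87 -2.71] corner-obs [ 2.77 -3.2 ]
scene 0.62 tip-obs [ 2.07 -3.01] corner-obs [ 3.97 -3.44]
arm 19.465867008352394
edge 21.630886836517934
0.46 pred arm 21.911084526314433 edge 21.80454516949677
0.5 pred arm 21.192076712448127 edge 21.11846894664117
0.54 pred arm 20.466203364366987 edge 20.42582708856638
0.58 pred arm 19.73122755872513 edge 19.724451554366382
0.62 pred arm 18.984808388181435 edge 19.01207229318612
tip profile over theta .40.. step .02 [128, 127, 126, 122, 110, 77, 53, 52, 55, 58, 63, 69, 75, 81, 83, 88, 97, 89]
```

Run:
```python
from h import *
import cv2
np.set_printoptions(precision=2,suppress=True,linewidth=160)
x,y,yaw=.7677,.0001,-.170
X=np.array([np.cos(yaw),np.sin(yaw),0]);Y=np.array([-np.sin(yaw),np.cos(yaw),0]);Z=np.array([0,0,1.])
def pt(th,r,off,n): return np.array([x,y,.0755])-X*(r*np.cos(th)-n*np.sin(th))+Y*off+Z*(r*np.sin(th)+n*np.cos(th))
px=np.load("scene3.npz")["px"].astype(np.float32)
S=px[:,:,0]-px[:,:,2]   # wood: large R-B; grey steel: ~0
S=cv2.GaussianBlur(S,(0,0),.7)
def prof(u,nrm,w):
    k=np.arange(-w,w+.01,.25); q=(u+k[:,None]*nrm).astype(np.float32)
    return k,cv2.remap(S,q[None,:,0],q[None,:,1],cv2.INTER_LINEAR)[0]
rs=np.linspace(.03,.21,19); L={}
for nm,off,n in(("arm",.118,.004),("edge",.1,.008)):
    P=[]
    a,b=proj("scene",pt(.52,.02,off,n)),proj("scene",pt(.52,.215,off,n));d=(b-a)/np.linalg.norm(b-a);nr=np.array([-d[1],d[0]]);nr*=np.sign(nr[0])
    for r in rs:
        u=proj("scene",pt(.52,r,off,n));k,v=prof(u,nr,4.5)
        if nm=="edge": e=k[np.argmax(np.gradient(v))]
        else:
            w=np.clip(np.percentile(v,75)-v,0,None)*(abs(k)<3.5); i=np.argmin(v); w=w*(abs(k-k[i])<1.6); e=(w*k).sum()/w.sum()
        P.append(e)
    P=np.array(P);print(nm,P)
    A=rs>.05
    c=np.polyfit(rs[A],P[A],1); 
    for _ in range(3):
        g=A&(abs(P-np.polyval(c,rs))<.8); c=np.polyfit(rs[g],P[g],1)
    u0=lambda th:np.array([(proj("scene",pt(th,r,off,n))-proj("scene",pt(.52,r,off,n)))@nr for r in rs])
    sl=np.polyfit(rs[A],u0(.56)[A],1)[0]/.04
    print(" slope->theta",.52+c[0]/sl,"n",g.sum(),"resid tip",np.polyval(c,.2),"px/rad at tip",(u0(.56)[-1])/.04)
```

```text
arm [ 0.01 -0.41 -0.69 -0.52 -0.71 -0.33 -0.71 -0.7  -0.51 -0.68 -0.5  -0.65 -0.12 -0.65 -0.31 -0.49 -0.5  -0.5  -0.31]
 slope->theta 0.5301233897870811 n 16 resid tip -0.41942115958278575 px/rad at tip 29.49696570941669
edge [-1.   -1.5  -1.25 -1.25 -1.   -1.25 -1.   -1.   -1.25 -2.   -1.5  -1.   -1.   -1.   -1.25 -1.5  -1.25 -1.75 -1.5 ]
 slope->theta 0.5036521945219004 n 16 resid tip -1.4246323529411762 px/rad at tip 28.359085492128827
```

Line fits in the scene view give the arm 0.530 and the cover 0.504; kinematics put the cover at 0.511. I raise it by about 0.03 rad more and let it settle.

Request:
play_rows(moves=[{"delta_pos":[0,0.02,-0.06],"rot":[0,0,0],"hand":1},{"delta_pos":[0,0.02,-0.06],"rot":[0,0,0],"hand":1},{"delta_pos":[0,0.02,-0.06],"rot":[0,0,0],"hand":1},{"delta_pos":[0,0,0],"rot":[0,0,0],"hand":1},{"delta_pos":[0,0,0],"rot":[0,0,0],"hand":1},{"delta_pos":[0,0,0],"rot":[0,0,0],"hand":1},{"delta_pos":[0,0,0],"rot":[0,0,0],"hand":1},{"delta_pos":[0,0,0],"rot":[0,0,0],"hand":1},{"delta_pos":[0,0,0],"rot":[0,0,0],"hand":1},{"delta_pos":[0,0,0],"rot":[0,0,0],"hand":1}])

```text
time_s: 14.67
tool_pos: [0.5428, 0.0353, 0.2104]
orientation: [-0.001, 0.764, 0.645, -0.001]
force: [-3.4, 2.5, -6.2]
grip_width: 0.0098
grasp_force: 58.5
```

Run:
```python
from h import *
from rig import state,capture
import cv2
np.set_printoptions(precision=3,suppress=True,linewidth=160)
s=state();p=s["tool_pos"];print(s["time_s"],p,s["force"],s["grasp_force"])
dz=p[2]-.0745;print("kin theta",least_squares(lambda t:.265*np.sin(t)-.004*(1-np.cos(t))-dz,[.5]).x)
x,y,yaw=.7677,.0001,-.170
X=np.array([np.cos(yaw),np.sin(yaw),0]);Y=np.array([-np.sin(yaw),np.cos(yaw),0]);Z=np.array([0,0,1.])
def pt(th,r,off,n): return np.array([x,y,.0755])-X*(r*np.cos(th)-n*np.sin(th))+Y*off+Z*(r*np.sin(th)+n*np.cos(th))
c0,c1_=np.load("scene.npz")["px"],None
rs=np.linspace(.05,.21,33)
def fit(px,nm,off,n,th0):
    S=cv2.GaussianBlur(px[:,:,0].astype(np.float32)-px[:,:,2],(0,0),.7)
    a,b=proj("scene",pt(th0,.02,off,n)),proj("scene",pt(th0,.215,off,n));d=(b-a)/np.linalg.norm(b-a);nr=np.array([-d[1],d[0]]);nr*=np.sign(nr[0])
    k=np.arange(-4.5,4.51,.25);P=[]
    for r in rs:
        q=(proj("scene",pt(th0,r,off,n))+k[:,None]*nr).astype(np.float32);v=cv2.remap(S,q[None,:,0],q[None,:,1],cv2.INTER_LINEAR)[0]
        if nm=="edge": w=np.clip(np.gradient(v),0,None);i=np.argmax(w)
        else: w=np.clip(np.percentile(v,75)-v,0,None);i=np.argmax(w*(abs(k)<3.5))
        w=w*(abs(k-k[i])<1.6);P.append((w*k).sum()/w.sum())
    P=np.array(P);g=abs(P-np.median(P))<1.2
    for _ in range(3): c=np.polyfit(rs[g],P[g],1);g=abs(P-np.polyval(c,rs))<.6
    sl=np.polyfit(rs,[(proj("scene",pt(th0+.04,r,off,n))-proj("scene",pt(th0,r,off,n)))@nr for r in rs],1)[0]/.04
    return th0+c[0]/sl,g.sum(),np.std(P[g]-np.polyval(c,rs[g]))/abs(sl)/.05/np.sqrt(g.sum())
for i in range(2):
    px=capture("scene")["pixels"]
    print("arm",fit(px,"arm",.118,.004,.53),"edge",fit(px,"edge",.1,.008,.53))
print("arm at start",fit(c0,"arm",.118,.004,.53)); 
s=state();print(s["joint_velocities"],s["tool_pos"])
```

```text
14.6667 [0.543 0.035 0.21 ] [-3.384  2.524 -6.174] 58.49833130836487
kin theta [0.541]
arm (np.float64(0.5308372349027032), np.int64(33), np.float64(0.0038650223692672076)) edge (np.float64(0.5304822695469322), np.int64(33), np.float64(0.003647989388716558))
arm (np.float64(0.5281044015878141), np.int64(32), np.float64(0.003943977109116023)) edge (np.float64(0.5310306215443875), np.int64(33), np.float64(0.003522968408215709))
arm at start (np.float64(0.5261743226804428), np.int64(32), np.float64(0.003921155749738785))
[ 0.001  0.     0.001 -0.    -0.001  0.001] [0.543 0.035 0.21 ]
```

Arm 0.53, cover 0.53, the arm joints are still and the grip is firm. I hand in the job.

```bash
python3 -c "
from rig import finish_job
print(finish_job())"
```

```text
the job is handed in; nothing more can be done
None
```

I turned the grey unit's knob to its stop, held it about half a second and let go; I did not photograph it springing back. The cover is now held by its rail at about 0.53 rad, level with the setting arm's 0.53 rad, and the job is handed in; no verdict came back.

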